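Pry open the strap tensioner and hold its sprung slide at the mark

ROBOT

A 6-joint arm with a two-finger parallel gripper is mounted at the origin on the work surface. World frame = base frame: x ahead of the robot, y to its left, z up, the work surface at z = 0. Lengths are in m, angles in rad, forces in N, time in s.
With the tool pointing down it reaches from about 0.35 to 0.975 m from the base axis. Payload 7.1 kg.
Tool frame: the origin (TCP) lies at the very end of the fingers, on their centre line; the grasp point (between the pads) lies 19 mm behind it; z points along the fingers, y is the line along which they close (so a half turn about z gives the same grasp; the last joint's range is limited). The gripper opens to 88 mm and grips with 3 to 60 N. Pads are 20 mm wide; open, the fingers measure 115 mm over their backs; the gripper's body (75 mm by 178 mm) begins 61 mm behind the grasp point.
Start: joints at [-1.177, 0.423, 1.63, -0, 1.089, -0.019], TCP at [0.251, -0.572, 0.223] pointing down, gripper open.
Joint ranges: [-3, 3], [-0.9, 2.11], [0.09, 2.58], [-1.31, 4.45], [0.11, 2.69], [-2.54, 2.54]. Speed limits (rad/s): [2.39, 2.39, 3.01, 3.14, 3.14, 3.14].

INTERFACE

Orientations are given as a 3x3 rotation matrix whose columns are the frame's x, y, z axes.
In Python, from rig import readout, optics, job gives the robot as it stands. The module is installed in compiled form; this text tells all that it offers.
- The arm moves only by the tool arm_command, never from a script. Its arguments are lists of equal length, an entry for each row: "twist": the turn, a rotation vector about the tool's x, y, z in rad, a list of three; "linear": the shift along the tool's x, y, z in mm, a list of three; "grip": the finger opening in mm, from 0 to 87.8. A call has 1 to 20 rows; each row shifts and turns the commanded pose from where the row before left it, along the tool's axes as they then stand; what a row does not reach is not made up. A row lasts 1/10 s, in which the tool goes at most 50 mm and 8.59 degrees, less where a joint would pass 70% of its speed; a pose out of reach is approached as far as the arm can. A call with a gripper value outside its range is refused whole. The fingers move at their own pace and stop on an object; the grip force is fixed at half the most. Time passes only in rows, so rows that do not move let the fingers close. It gives the time, the measured TCP pose, the force, the opening and the grip force at its end, in the units of the state.
- readout.sense(): the state, without advancing time (a new reading comes with each control period).
- optics.capture(name): name is "side" or "top" or "wrist"; returns (picture, depth): 400x640x3 uint8, red, green, blue; 400x640 float32, m along the optical axis (not along the pixel's ray), 0 where there is no reading.
- optics.camera_model(name): a dict with "vfov" (degrees; the focal length in pixels is half the picture's height over the tangent of half this angle, whatever the lens; pixels are square), "cx", "cy" (the principal point, pixels), "R" (3x3) and "t" (3): a world point X has camera coordinates R X + t. Camera axes: x right, y down, z forward; pixel columns grow to the right and rows downward; lengths in m; the calibration is good to about 2 mm. The wrist camera is an equidistant fisheye: a pixel r from the principal point sees the ray r / f radians off the axis. A picture is of the moment at which its call begins: read the wrist's pose just before it. camera_model takes no time and is no camera call; for the wrist camera it gives the pose at the moment of the call.
- job.finish_job(): hands the job in; it is judged then, once.
The state is a dict: "t": time; "qpos": joint angles; "qd": joint speeds; "joint_efforts": joint torques, N m; "eef_pos": TCP position; "eef_rot": TCP orientation; "ft_force": force on the tool from outside, world axes, zero at the start; "moment": the same for the moment, N m; "finger_gap": finger opening in m; "finger_force": force on a finger pad.
Only numpy, scipy, OpenCV 4.12 (cv2) and the standard library are available. Lean on these libraries where they do the work, as an engineer would, in place of code of your own. Each camera call takes 0.05 s, during which the arm holds its last target. There are 200 camera calls.

TASK

Use the flat blade tool, not the fingers, to pry up the cover of the strap tensioner and swing it open until it stands upright, then lay the tool back down on the bench clear of the tensioner. Take hold of the post on the sprung slide, pull it towards the front until its pointer lines up with the index mark, and finish while still holding it there: do not let go. Leave the teapot, the planter and the carton where they are.

Things in the scene. Friction and masses are not known exactly. Their poses are not given: they have to be found in the camera images.
- unit: Strap tensioner fixed to the bench: grey housing 180 (x) x 150 (y) mm, origin under its centre, own x to the rear (hinge side). Heights above the bench: deck 30 mm, front wall (outer face at x = -90) 56, rear wall 64; sides open above the deck. Pry slot from 56 to 66 mm across the front under the shut cover. Feet 6 mm high stick out 18 mm at the sides, strap rollers 46 mm high 35 mm behind.
- cover (a joint): Cover angle: 0 shut (level), 1.57 upright, stop at 1.95; hinged along the rear, its front edge rises. Aluminium, 176 long x 150 wide x 4 mm thick, no handle, 0.2 kg; 26 mm deep skirts below its side edges, none at the front. Stiff hinge (0.25 N m friction): it stays at any angle; lifting its front edge takes about 2.5 N.
- cover_lip (a point): Middle of the front edge of the cover, on its underside; when shut it is 96 mm in front of the unit's origin, 66 mm above the bench, overhanging the front wall by 6 mm. Moves with the cover.
- cover_hinge (a point): Middle of the cover's hinge line (along the unit's y), 80 mm behind the unit's origin and 68 mm above the bench; the cover's mid-plane when shut is at this height. Axes as the unit's.
- slide (a joint): Travel of the slide towards the front (the unit's -x), m: 0 at rest, stop at 0.060. A spring pulls it back to 0: 4.8 N at rest, rising by 1.2 N per 10 mm. It springs back when let go.
- post (a point): Centre of the grip post on the slide, dark steel, 14 (x) x 22 (y) x 24 mm high; this point is 10 mm below its top and 52 mm above the bench, at the unit's origin in x and y when at rest; moves with the slide. It stands on a carriage 40 x 44 mm whose top is 39 mm above the bench. 50 mm free on all sides once the cover is open.
- pointer (a point): Outer end of the slide's pointer, a steel tongue 4 mm wide (x) sticking out of the carriage on its +y side, 36 mm from the slide's centre line, at the same x as the post; 37 mm above the bench. Moves with the slide.
- mark (a point): Index mark: inner end, on the top, of a steel bar 4 (x) x 18 (y) x 7 mm high fixed on the deck at the +y side of the slide, 23 to 43 mm nearer the front than the pointer at rest. Axes as the unit's. The slide is at the mark when pointer and mark have the same x in this frame (within 5 mm).
- blade_handle (a point): Flat blade tool, loose, about 0.13 kg: centre of its wooden handle, 100 long (x) x 22 wide (y) x 20 mm high; 10 mm above the bench when lying. x points along the tool to the blade.
- blade_tip (a point): Tip of the tool's steel blade, 125 mm ahead of the handle centre along x, at the same height; the blade is 40 mm wide, 2.6 mm thick and reaches 75 mm out of the handle.
- teapot: Bystander: glazed green teapot with a brass hoop handle, 124 mm across (its spout reaches 98 mm out), 141 mm high; origin under its centre.
- planter: Bystander: faceted pink planter, 112 mm across, 78 mm high; origin under its centre.
- carton: Bystander: small closed yellow carton 100 x 80 x 60 mm; origin under its centre.

How it is judged:
By the outcome, as a careful person would: the job done as asked, in the order asked, and still so for the second after the job is handed in, while the arm keeps its last pose, push and grip.
It also fails if it takes over 72 s, if anything falls off the work surface, if the arm or the gripper's body presses on something with over 40 N, if the wrist force passes 120 N, or if a joint passes its speed limit or range.

## Working session

There is one attempt and no reset: what is moved stays moved. The work goes in short steps, Python scripts to look and compute and a tool call to move; the robot and the scene stay as the last step left them, time stands still between calls to the robot, and variables do not carry over. Pictures are saved under pics/ and viewed, at most 10 in all, crops included, and the job is handed in when it is done.

Besides the shell and the picture viewer there is one more tool, called after "Emit:" as name(argument=value, ...) on one line, values as JSON. arm_command: Moves the arm, as the interface text tells. Its arguments: {"type":"object","properties":{"twist":{"type":"array"},"linear":{"type":"array"},"grip":{"type":"array"}},"required":["twist","linear","grip"]}

```bash
mkdir -p pics
cat > h.py <<'E'
import numpy as np, cv2
from rig import readout, optics, job
def cap(n,f=None):
    m=optics.camera_model(n); p,d=optics.capture(n)
    if f: cv2.imwrite('pics/'+f,p[:,:,::-1])
    np.savez('/tmp/'+n,p=p,d=d,R=m['R'],t=m['t'],v=m['vfov'],c=[m['cx'],m['cy']]); return p,d
def pt(n,u,v,z=None,w=1):
    # world point from depth (median) or from plane z
    s=np.load('/tmp/%s.npz'%n); f=200/np.tan(np.radians(s['v']/2)); c=s['c']
    if n=='wrist':
        dx,dy=u-c[0],v-c[1]; r=np.hypot(dx,dy)+1e-9; a=r/f; ray=np.array([np.sin(a)*dx/r,np.sin(a)*dy/r,np.cos(a)])
    else: ray=np.array([(u-c[0])/f,(v-c[1])/f,1])
    R,t=s['R'],s['t']; o=-R.T@t; g=R.T@ray
    if z is None:
        q=s['d'][int(v)-w:int(v)+w+1,int(u)-w:int(u)+w+1]; q=q[q>0]
        return o+g*np.median(q)/ray[2]
    return o+g*(z-o[2])/g[2]
E
python3 - <<'E'
from h import *
for n in('top','side'): cap(n,n+'1.png'); m=optics.camera_model(n); print(n,m)
s=readout.sense(); print(s['t'],s['eef_pos'],s['eef_rot'],s['finger_gap'])
E
```

```text
top {'vfov': 52.98802955229401, 'cx': 319.412754288413, 'cy': 199.15033202438266, 'R': array([[ 0.01802432, -0.99981295,  0.00701409],
       [-0.98031063, -0.01905154, -0.19654033],
       [ 0.1966372 , -0.00333348, -0.98047065]]), 't': array([-0.01183141,  0.57452864,  1.06764173])}
side {'vfov': 47.862016373681094, 'cx': 319.8236061367631, 'cy': 197.9566161616351, 'R': array([[-0.95971905, -0.28090591, -0.0055866 ],
       [-0.20628013,  0.71798032, -0.66479528],
       [ 0.190756  , -0.63686429, -0.7470047 ]]), 't': array([0.52382466, 0.1764196 , 1.05948964])}
0.1 [ 0.2505794  -0.57205231  0.22198559] [[ 9.16024756e-01  4.01121424e-01 -4.99909270e-04]
 [ 4.01121733e-01 -9.16023930e-01  1.23088031e-03]
 [ 3.58036066e-05 -1.32804131e-03 -9.99999118e-01]] 0.08784645892827231
```

View pics/top1.png

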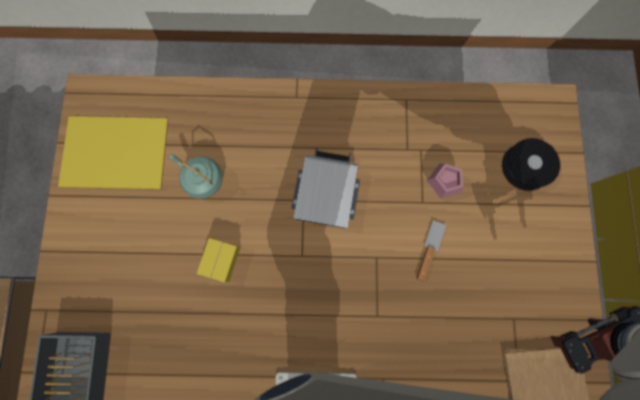

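View pics/side1.png

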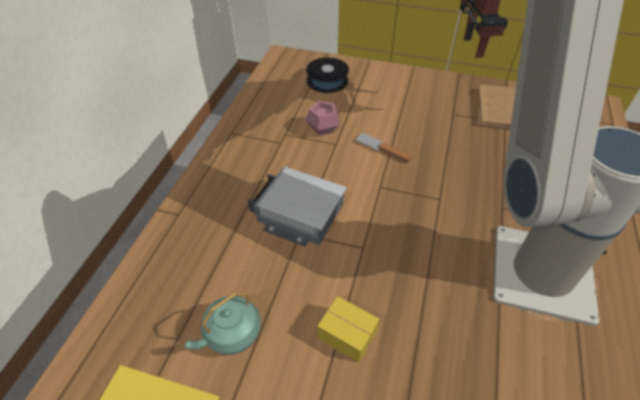

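The top view shows the unit around (327,190), the blade tool from (437,222) down to (424,278), the planter at (447,180), the teapot at (200,177) and the carton at (217,260). I'll enlarge the crop for accuracy.

Run:
```python
from h import *
p=np.load('/tmp/top.npz')['p'][:,:,::-1]
c=p[140:290,280:480]
cv2.imwrite('pics/c1.png',cv2.resize(c,None,fx=4,fy=4,interpolation=cv2.INTER_CUBIC))
```

```text
(no output)
```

View pics/c1.png

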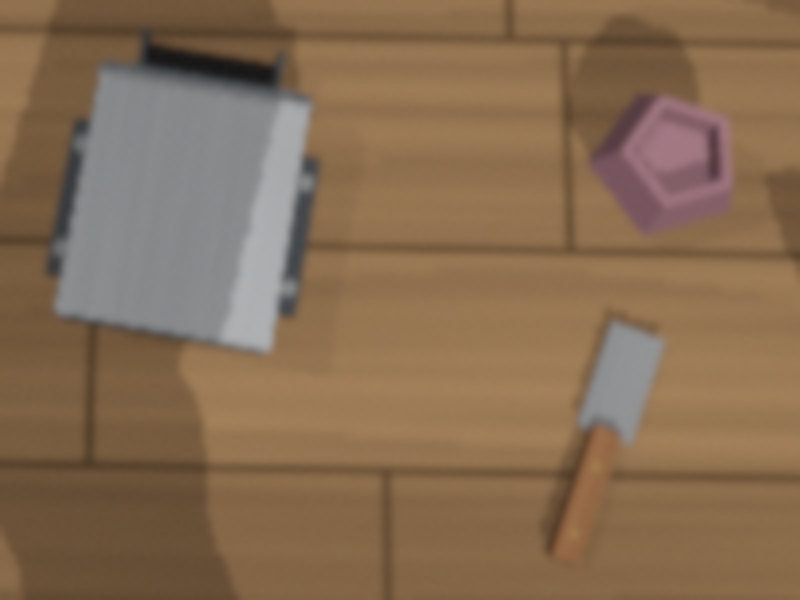

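The crop shows the cover corners at (55,316), (270,352), (312,97) and (102,63). The tool tip is at (638,330), the handle butt at (565,557) and the neck at (605,427).

Run:
```python
from h import *
g=lambda x,y,z:pt('top',280+(x+.5)/4-.5,140+(y+.5)/4-.5,z)
FL,FR,RR,RL=[g(x,y,.07) for x,y in((55,316),(270,352),(312,97),(102,63))]
for q in (FL,FR,RR,RL): print(q.round(4))
print('len',np.linalg.norm(FL-RL),np.linalg.norm(FR-RR),'wid',np.linalg.norm(FL-FR),np.linalg.norm(RL-RR))
ux=(RL+RR-FL-FR);yaw=np.arctan2(ux[1],ux[0]);uy=FL-FR+RL-RR
print('yaw',yaw,np.arctan2(uy[1],uy[0])-np.pi/2)
c=(FL+FR+RL+RR)/4; print('centre cover',c, 'depth z',g(180,200,.07),pt('top',325,190))
t,b,n=g(638,330,.0113),g(565,557,.02),g(605,427,.02)
print('tool',t,n,b,np.linalg.norm(t-b),np.arctan2(*(t-b)[1::-1]))
for e in((670,165,.078),): print('planter',g(*e))
print('teapot',pt('top',200,177),'carton',pt('top',217,260))
```

```text
[0.5162 0.0694 0.07  ]
[ 0.4942 -0.0782  0.07  ]
[ 0.6757 -0.107   0.07  ]
[0.6977 0.0417 0.07  ]
len 0.1835453985059525 0.18374894911007048 wid 0.1491875612929304 0.15032395818573813
yaw -0.15448611110160723 -0.14755157337612568
centre cover [ 0.59592439 -0.01852778  0.07      ] depth z [ 0.59937397 -0.01504898  0.07      ] [ 0.59894029 -0.01615634  0.06726137]
tool [ 0.52279313 -0.34864119  0.0113    ] [ 0.45165423 -0.319713    0.02      ] [ 0.36067361 -0.28843714  0.02      ] 0.17315587720612474 -0.35557211693893076
planter [ 0.62918827 -0.35524612  0.078     ]
teapot [0.62475548 0.32907768 0.08562958] carton [0.40075358 0.27398717 0.05689869]
```

Emit:
arm_command(twist=[[0, 0, 0], [0, 0, 0], [0, 0, 0], [0, 0, 0], [0, 0, 0], [0, 0, 0], [0, 0, 0], [0, 0, 0], [0, 0, 0], [0, 0, 0], [0, 0, 0.128], [0, 0, 0.128], [0, 0, 0.128], [0, 0, 0.128], [0, 0, 0.128], [0, 0, 0.128], [0, 0, 0]], linear=[[27, -16.5, 9], [27, -16.5, 9], [27, -16.5, 9], [27, -16.5, 9], [27, -16.5, 9], [27, -16.5, 9], [27, -16.5, 9], [27, -16.5, 9], [27, -16.5, 9], [25, -15.5, 9], [0, 0, 0], [0, 0, 0], [0, 0, 0], [0, 0, 0], [0, 0, 0], [0, 0, 0], [0, 0, 0]], grip=[50, 50, 50, 50, 50, 50, 50, 50, 50, 50, 50, 50, 50, 50, 50, 50, 50])

```text
t: 1.8
eef_pos: [0.4302, -0.3146, 0.1324]
eef_rot: [[0.937, -0.349, -0.001], [-0.349, -0.937, 0.0], [-0.001, -0.0, -1.0]]
ft_force: [0.5, -0.3, -0.4]
finger_gap: 0.0501
finger_force: 0.0
```

```bash
cat >> h.py <<'E'
from scipy.spatial.transform import Rotation as Ro
def go(pos,yaw,pitch=0):
    # translation (mm, present tool axes) and rotvec (tool axes) to TCP pos; tool z down, tool x at yaw, pitch = nose of tool x up
    s=readout.sense(); R=np.array(s['eef_rot']); T=(Ro.from_euler('z',yaw)*Ro.from_euler('y',-pitch)*Ro.from_euler('x',np.pi)).as_matrix()
    print('t',round(s['t'],2),'pos',np.round(s['eef_pos'],4),'mm',(R.T@(np.array(pos)-s['eef_pos'])*1e3).round(1),'rot',Ro.from_matrix(R.T@T).as_rotvec().round(4),'gap',round(s['finger_gap'],4),'F',np.round(s['ft_force'],1))
E
python3 - <<'E'
from h import *
go([.430,-.3142,.003],-.3556)
cap('wrist','w1.png'); print(optics.camera_model('wrist')['vfov'])
E
```

```text
t 1.8 pos [ 0.4302 -0.3146  0.1324] mm [ -0.3  -0.2 129.4] rot [-0.0002  0.0006 -0.0007] gap 0.0501 F [ 0.5 -0.3 -0.4]
65.70646984690485
```

View pics/w1.png

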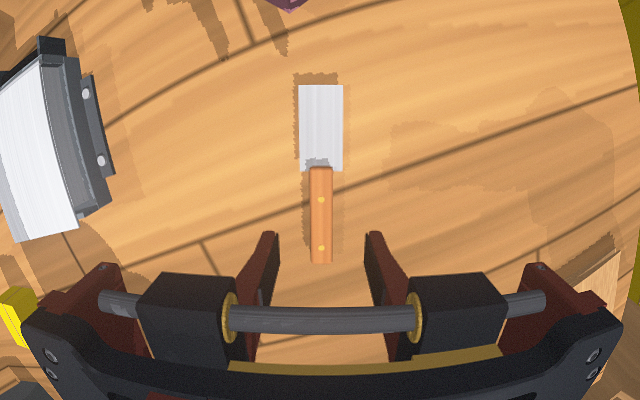

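The wrist view shows the tool aligned and centred: blade tip at (321,85), handle from (321,167) to (321,263).

Run:
```python
from h import *
for a in((321,85,.0113),(321,167,.02),(321,263,.02)): 
  q=pt('wrist',*a); s=readout.sense(); print(q, (np.array(s['eef_rot']).T@(q-s['eef_pos'])*1e3).round(1))
```

```text
[ 0.52292452 -0.34676361  0.0113    ] [ 98.1  -1.8 121.1]
[ 0.45377365 -0.32107346  0.02      ] [ 24.3  -2.  112.4]
[ 0.36184959 -0.28687227  0.02      ] [-73.7  -2.4 112.5]
```

Emit:
arm_command(twist=[[0, 0, 0], [0, 0, 0], [0, 0, 0], [0, 0, 0], [0, 0, 0], [0, 0, 0], [0, 0, 0], [0, 0, 0], [0, 0, 0], [0, 0, 0], [0, 0, 0], [0, 0, 0], [0, 0, 0], [0, 0, 0]], linear=[[0, -2, 30], [0, 0, 30], [0, 0, 30], [0, 0, 20], [0, 0, 12], [0, 0, 7], [0, 0, 0], [0, 0, 0], [0, 0, 0], [0, 0, 0], [0, 0, 0], [0, 0, 0], [0, 0, 0], [0, 0, 0]], grip=[50, 50, 50, 50, 50, 50, 50, 0, 0, 0, 0, 0, 0, 0])

```text
t: 3.25
eef_pos: [0.4315, -0.3132, 0.0043]
eef_rot: [[0.938, -0.348, 0.001], [-0.348, -0.938, -0.001], [0.001, 0.0, -1.0]]
ft_force: [-0.8, -1.0, 7.0]
finger_gap: 0.0217
finger_force: 30.0
```

Emit:
arm_command(twist=[[0, 0, 0], [0, 0, 0], [0, 0, 0], [0, 0, 0], [0, 0, 0], [0, 0, -0.102], [0, 0, -0.102], [0, 0, 0]], linear=[[0, 0, -10], [0, 0, -20], [0, 0, -30], [0, 0, -30], [0, 0, -20], [0, 0, 0], [0, 0, 0], [0, 0, 0]], grip=[0, 0, 0, 0, 0, 0, 0, 0])

```text
t: 4.05
eef_pos: [0.431, -0.3128, 0.1143]
eef_rot: [[0.989, -0.15, 0.0], [-0.15, -0.989, -0.0], [0.0, 0.0, -1.0]]
ft_force: [-0.4, -0.3, -2.1]
finger_gap: 0.0217
finger_force: 30.0
```

Run:
```python
from h import *
go([.3687,.0164,.055],-.151)
```

```text
t 4.05 pos [ 0.431  -0.3128  0.1143] mm [-110.9 -316.1   59.2] rot [ 0.0001 -0.0003  0.0007] gap 0.0217 F [-0.4 -0.3 -2.1]
```

Emit:
arm_command(twist=[[0, 0, 0], [0, 0, 0], [0, 0, 0], [0, 0, 0], [0, 0, 0], [0, 0, 0], [0, 0, 0], [0, 0, 0], [0, 0, 0], [0, 0, 0], [0, 0, 0], [0, 0, 0], [0, 0, 0], [0, 0, 0], [0, 0, 0], [0, 0, 0]], linear=[[-11, -20, 0], [-11, -32, 0], [-11, -32, 0], [-11, -32, 0], [-11, -32, 0], [-11, -32, 0], [-11, -32, 0], [-11, -32, 0], [-11, -32, 0], [-11, -25, 0], [-1, -15, 0], [0, 0, 20], [0, 0, 20], [0, 0, 19], [0, 0, 0], [0, 0, 0]], grip=[0, 0, 0, 0, 0, 0, 0, 0, 0, 0, 0, 0, 0, 0, 0, 0])

```text
t: 5.65
eef_pos: [0.3687, 0.0163, 0.0548]
eef_rot: [[0.988, -0.152, -0.001], [-0.152, -0.988, -0.0], [-0.001, 0.0, -1.0]]
ft_force: [-1.3, 0.2, -1.3]
finger_gap: 0.0218
finger_force: 30.0
```

Run:
```python
from h import *
go([.3687,.0164,.055],-.151)
p,_=cap('side'); q,_=cap('wrist')
a=cv2.resize(p[150:270,230:430],None,fx=4,fy=4,interpolation=cv2.INTER_CUBIC)[:300]if 0 else cv2.resize(p[150:250,240:440],None,fx=3.2,fy=3.2,interpolation=cv2.INTER_CUBIC)
cv2.imwrite('pics/m1.png',np.vstack([q[:270],a])[:,:,::-1])
```

```text
t 5.65 pos [0.3687 0.0163 0.0548] mm [-0.  -0.1 -0.2] rot [ 0.0002  0.0013 -0.0017] gap 0.0218 F [-1.3  0.2 -1.3]
```

View pics/m1.png

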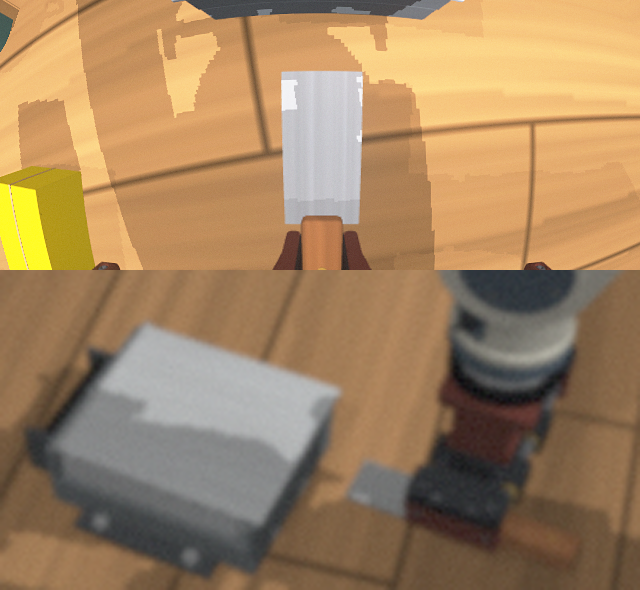

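The composite shows the blade level in the grip: tip at (321,72) and neck at (321,222) in the wrist view. The unit's front edge is at about row 15. Next I check blade height and tilt by depth.

Run:
```python
from h import *
for u in (300,321,340):
  print(u,pt('wrist',u,78).round(4),pt('wrist',u,205).round(4))
for v in (3,8,13): print(pt('wrist',318,v).round(4))
print('tip',pt('wrist',321,71.5,.061))
for u in(203,430): print(pt('wrist',u,17,.056))
s=np.load('/tmp/side.npz'); print('side blade', [pt('side',240+x/3.2,150+y/3.2).round(4) for x,y in((365,485),(385,490))])
```

```text
300 [0.4647 0.014  0.0609] [0.4    0.0247 0.0616]
321 [0.463  0.0038 0.0614] [0.3983 0.0138 0.0614]
340 [ 0.4617 -0.0054  0.0611] [0.3966 0.0038 0.0611]
[ 0.515  -0.0022  0.0226]
[ 0.5147 -0.002   0.0127]
[ 0.5152 -0.002  -0.001 ]
tip [0.46627342 0.00333221 0.061     ]
[0.51013988 0.06045299 0.056     ]
[ 0.4910414  -0.05890246  0.056     ]
side blade [array([0.4083, 0.1963, 0.0007]), array([0.3939, 0.1965, 0.0014])]
```

Emit:
arm_command(twist=[[0, 0, 0], [0, 0, 0], [0, 0, 0], [0, 0, 0], [0, 0, 0], [0, 0, 0], [0, 0, 0], [0, 0, 0], [0, 0, 0]], linear=[[0, 0, -1], [15, 0, 0], [15, 0, 0], [10, 0, 0], [10, 0, 0], [10, 0, 0], [8, 0, 0], [6, 0, 0], [0, 0, 0]], grip=[0, 0, 0, 0, 0, 0, 0, 0, 0])

```text
t: 6.65
eef_pos: [0.4429, 0.005, 0.0556]
eef_rot: [[0.989, -0.151, 0.001], [-0.151, -0.989, -0.0], [0.001, -0.0, -1.0]]
ft_force: [-0.3, -0.9, -0.8]
finger_gap: 0.0217
finger_force: 30.0
```

Run:
```python
from h import *
go([.3687,.0164,.055],-.151)
cap('wrist'); 
for v in (30,50,80,120,200): print(v,pt('wrist',321,v).round(4))
```

```text
t 6.65 pos [0.4429 0.005  0.0556] mm [-75.1  -0.1   0.6] rot [-0.0001 -0.0005 -0.0004] gap 0.0217 F [-0.3 -0.9 -0.8]
30 [ 0.5596 -0.0107  0.0689]
50 [ 0.5497 -0.0093  0.0685]
80 [ 0.5353 -0.0071  0.069 ]
120 [ 0.5164 -0.0042  0.0691]
200 [0.4747 0.0022 0.0615]
```

Emit:
arm_command(twist=[[0, 0, 0], [0, 0, 0], [0, 0, 0], [0, 0, 0], [0, 0, 0], [0, 0, 0], [0, 0, 0], [0, 0, 0], [0, 0, 0], [0, 0, 0], [0, 0, 0], [0, 0, 0]], linear=[[0, 0, -4], [0.2, 0, -7.5], [0.2, 0, -7.5], [1, 0, -7.4], [1, 0, -7.4], [1.8, 0, -7.2], [1.8, 0, -7.2], [2.5, 0, -7], [2.5, 0, -7], [3.2, 0, -6.8], [3.2, 0, -6.8], [0, 0, 0]], grip=[0, 0, 0, 0, 0, 0, 0, 0, 0, 0, 0, 0])

```text
t: 7.9
eef_pos: [0.461, 0.0024, 0.1326]
eef_rot: [[0.989, -0.151, 0.003], [-0.151, -0.989, -0.0], [0.003, -0.0, -1.0]]
ft_force: [-0.2, 0.2, -1.4]
finger_gap: 0.0217
finger_force: 30.0
```

Run:
```python
from h import *
go([.3687,.0164,.055],-.151)
p,_=cap('side'); q,_=cap('wrist')
a=cv2.resize(p[130:250,240:440],None,fx=3.2,fy=3.2,interpolation=cv2.INTER_CUBIC)
cv2.imwrite('pics/m2.png',np.vstack([q[:210],a])[:,:,::-1])
for v in (10,30,50,80,120,160,200): print(v,pt('wrist',321,v).round(4))
```

```text
t 7.9 pos [0.461  0.0024 0.1326] mm [-93.6   0.1  77.3] rot [-0.0004 -0.003  -0.0002] gap 0.0217 F [-0.2  0.2 -1.4]
10 [ 0.5952 -0.016   0.1213]
30 [ 0.5814 -0.0139  0.1295]
50 [ 0.5691 -0.0121  0.1369]
80 [ 0.5531 -0.0096  0.1467]
120 [ 0.5349 -0.0069  0.1579]
160 [ 0.5137 -0.0037  0.1382]
200 [ 0.4927 -0.0005  0.1385]
```

View pics/m2.png

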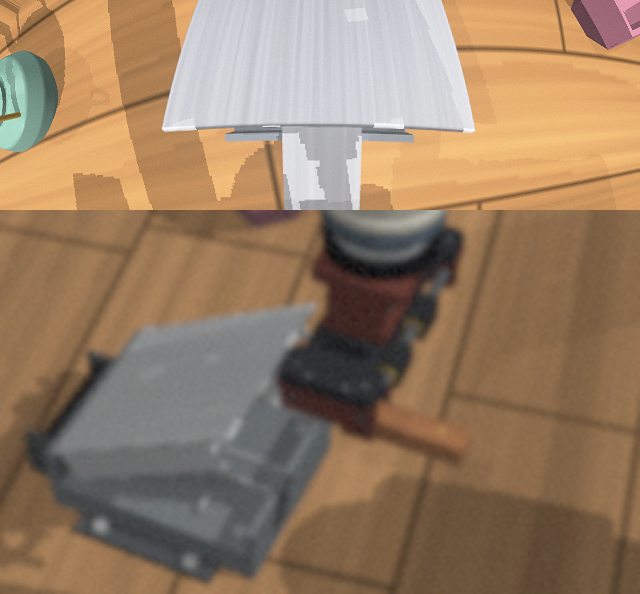

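The cover is lifted to about 31° with the blade still level, its tip under the front edge (row 128 in the wrist view). Continuing along the arc.

Emit:
arm_command(twist=[[0, 0, 0], [0, 0, 0], [0, 0, 0], [0, 0, 0], [0, 0, 0], [0, 0, 0], [0, 0, 0], [0, 0, 0], [0, 0, 0], [0, 0, 0], [0, 0, 0], [0, 0, 0], [0, 0, 0], [0, 0, 0], [0, 0, 0], [0, 0, 0], [0, 0, 0], [0, 0, 0], [0, 0, 0]], linear=[[4, 0, -6.4], [4, 0, -6.4], [4.5, 0, -5.9], [4.5, 0, -5.9], [5.2, 0, -5.4], [5.2, 0, -5.4], [5.7, 0, -4.8], [5.7, 0, -4.8], [6.2, 0, -4.2], [6.2, 0, -4.2], [6.6, 0, -3.5], [6.6, 0, -3.5], [7, 0, -2.9], [7, 0, -2.9], [7.1, 0, -2.1], [7.1, 0, -2.1], [7.4, 0, -1.3], [7.4, 0, -1.3], [0, 0, 0]], grip=[0, 0, 0, 0, 0, 0, 0, 0, 0, 0, 0, 0, 0, 0, 0, 0, 0, 0, 0])

```text
t: 9.9
eef_pos: [0.5671, -0.0138, 0.2048]
eef_rot: [[0.989, -0.151, 0.002], [-0.151, -0.989, 0.0], [0.002, -0.0, -1.0]]
ft_force: [-0.2, 0.3, -0.1]
finger_gap: 0.0218
finger_force: 30.0
```

```bash
cat >> h.py <<'E'
ux=np.array([np.cos(-.151),np.sin(-.151)]);uy=np.array([-ux[1],ux[0]]);O=np.array([.602,-.019])
def cover(n):
    # cover pose from the depth cloud: points above 0.09 behind the unit's x=20mm
    s=np.load('/tmp/%s.npz'%n); out=[]
    for v in range(2,398,2):
        for u in range(2,638,2):
            if s['d'][v,u]>0:
                q=pt(n,u,v,w=0); d=q[:2]-O; out.append([d@ux,d@uy,q[2]])
    return np.array(out)
E
python3 - <<'E'
from h import *
go([.3687,.0164,.055],-.151)
p,_=cap('side'); q,_=cap('wrist'); cap('top')
for n in('side','top'):
  a=cover(n); m=(abs(a[:,1])<70)&(a[:,2]>.1)&(a[:,0]>30)&(a[:,0]<160)&(a[:,2]<.26); a=a[m]
  print(n,len(a))
  for z in np.arange(.1,.26,.02):
    b=a[abs(a[:,2]-z)<.008]; print(round(z,2),len(b), np.percentile(b[:,0],[5,50,95]).round(3) if len(b) else '')
E
```

```text
t 9.9 pos [ 0.5671 -0.0138  0.2048] mm [-2.010e+02  1.000e-01  1.494e+02] rot [-0.0004 -0.0019 -0.0002] gap 0.0218 F [-0.2  0.3 -0.1]
side 0
0.1 0 
0.12 0 
0.14 0 
0.16 0 
0.18 0 
0.2 0 
0.22 0 
0.24 0 
top 0
0.1 0 
0.12 0 
0.14 0 
0.16 0 
0.18 0 
0.2 0 
0.22 0 
0.24 0
```

```bash
cat >> h.py <<'E'
def rep():
  for n in('side','top','wrist'):
    a=cover(n); m=(abs(a[:,1])<.075)&(a[:,2]>.09)&(a[:,0]>.03)&(a[:,0]<.16)&(a[:,2]<.26); a=a[m]
    for z in np.arange(.1,.26,.03):
      b=a[abs(a[:,2]-z)<.008]
      if len(b): print(n,round(z,2),len(b), np.percentile(b[:,0],[5,50,95]).round(3))
E
python3 - <<'E'
from h import *
rep()
E
```

```text
side 0.1 35 [0.054 0.077 0.081]
side 0.13 22 [0.056 0.074 0.076]
side 0.16 15 [0.068 0.072 0.074]
side 0.19 16 [0.055 0.069 0.07 ]
side 0.22 50 [0.039 0.064 0.066]
side 0.25 23 [0.062 0.063 0.067]
wrist 0.1 61 [0.051 0.064 0.074]
wrist 0.13 86 [0.048 0.059 0.071]
wrist 0.16 131 [0.044 0.056 0.068]
wrist 0.19 204 [0.041 0.053 0.065]
wrist 0.22 252 [0.038 0.051 0.062]
wrist 0.25 375 [0.061 0.062 0.064]
```

Emit:
arm_command(twist=[[0, 0, 0], [0, 0, 0], [0, 0, 0], [0, 0, 0]], linear=[[7, 0, -0.6], [7, 0, -0.5], [3.5, 0, 0], [0, 0, 0]], grip=[0, 0, 0, 0])

```text
t: 10.45
eef_pos: [0.5836, -0.0164, 0.2056]
eef_rot: [[0.989, -0.151, 0.001], [-0.151, -0.989, -0.0], [0.001, -0.0, -1.0]]
ft_force: [0.5, -0.3, -1.3]
finger_gap: 0.0219
finger_force: 30.0
```

Run:
```python
from h import *
go([.3687,.0164,.055],-.151)
cap('side'); cap('wrist'); cap('top');rep()
```

```text
t 10.45 pos [ 0.5836 -0.0164  0.2056] mm [-217.5   -0.   150.4] rot [-0.0001 -0.0007 -0.0002] gap 0.0219 F [ 0.5 -0.3 -1.3]
side 0.1 46 [0.059 0.081 0.083]
side 0.13 34 [0.063 0.081 0.084]
side 0.16 26 [0.063 0.081 0.084]
side 0.19 20 [0.065 0.082 0.084]
side 0.22 67 [0.04  0.081 0.083]
side 0.25 28 [0.081 0.083 0.086]
wrist 0.1 84 [0.054 0.072 0.08 ]
wrist 0.13 136 [0.055 0.074 0.08 ]
wrist 0.16 197 [0.056 0.073 0.08 ]
wrist 0.19 313 [0.057 0.075 0.08 ]
wrist 0.22 1121 [0.035 0.068 0.081]
wrist 0.25 745 [0.08  0.082 0.084]
```

Emit:
arm_command(twist=[[0, 0, 0], [0, 0, 0], [0, 0, 0], [0, 0, 0], [0, 0, 0], [0, 0, 0], [0, 0, 0], [0, 0, 0], [0, 0, 0], [0, 0, 0], [0, 0, 0], [0, 0, 0], [0, 0, 0], [0, 0, 0], [0, 0, 0], [0, 0, 0], [0, 0, 0], [0, 0, 0], [0, 0, 0]], linear=[[-10, 0, 0], [-25, 0, 0], [-25, 0, 0], [-20, 10, 0], [-9, 25, 0], [-8, 35, 0], [-8, 35, 0], [-8, 35, 0], [-8, 35, 0], [-8, 35, 0], [0, 35, 0], [0, 30, 10], [0, 21, 25], [0, 10, 30], [0, 0, 35], [0, 0, 35], [0, 0, 25], [0, 0, 15], [0, 0, 0]], grip=[0, 0, 0, 0, 0, 0, 0, 0, 0, 0, 0, 0, 0, 0, 0, 0, 0, 0, 0])

```text
t: 12.5
eef_pos: [0.4076, -0.2981, 0.029]
eef_rot: [[0.989, -0.151, -0.003], [-0.151, -0.989, 0.002], [-0.003, -0.002, -1.0]]
ft_force: [0.1, 0.6, -1.6]
finger_gap: 0.022
finger_force: 30.0
```

Run:
```python
from h import *
go([.41,-.30,.005],-.151)
```

```text
t 12.5 pos [ 0.4076 -0.2981  0.029 ] mm [ 2.7  1.5 24. ] rot [-0.0019  0.0034 -0.0002] gap 0.022 F [ 0.1  0.6 -1.6]
```

Emit:
arm_command(twist=[[0, 0, 0], [0, 0, 0], [0, 0, 0], [0, 0, 0], [0, 0, 0], [0, 0, 0], [0, 0, 0], [0, 0, 0], [0, 0, 0], [0, 0, 0], [0, 0, 0], [0, 0, 0], [0, 0, 0], [0, 0, 0], [0, 0, 0], [0, 0, 0], [0, 0, 0], [0, 0, 0]], linear=[[0, 0, 10], [0, 0, 8], [0, 0, 4], [0, 0, 2], [0, 0, 0], [0, 0, 0], [0, 0, 0], [0, 0, 0], [0, 0, 0], [0, 0, -10], [0, 0, -30], [0, 0, -40], [0, 0, -40], [0, 0, -40], [0, 0, -40], [0, -20, 0], [0, -30, 0], [0, 0, 0]], grip=[0, 0, 0, 0, 0, 50, 50, 50, 50, 50, 50, 50, 50, 50, 50, 50, 50, 50])

```text
t: 14.3
eef_pos: [0.4164, -0.2478, 0.2076]
eef_rot: [[0.989, -0.149, 0.0], [-0.149, -0.989, 0.0], [0.0, -0.0, -1.0]]
ft_force: [-0.5, -0.1, -0.1]
finger_gap: 0.0499
finger_force: 0.0
```

Run:
```python
from h import *
go([O[0],O[1],.15],-.151)
p,_=cap('top'); q,_=cap('side')
a=cv2.resize(p[130:290,280:460],None,fx=2.2,fy=2.2,interpolation=cv2.INTER_CUBIC)
b=cv2.resize(p[150:235,285:365],None,fx=5,fy=5,interpolation=cv2.INTER_CUBIC)
b=np.pad(b,((0,600-b.shape[0]),(0,0),(0,0)))
a=np.pad(a,((0,600-a.shape[0]),(0,0),(0,0)))
im=np.hstack([b,a]); print(im.shape); cv2.imwrite('pics/m3.png',im[:440,:,::-1])
```

```text
t 14.3 pos [ 0.4164 -0.2478  0.2076] mm [ 149.4 -253.8   57.7] rot [-0.0004 -0.0004  0.0015] gap 0.0499 F [-0.5 -0.1 -0.1]
(600, 796, 3)
```

View pics/m3.png

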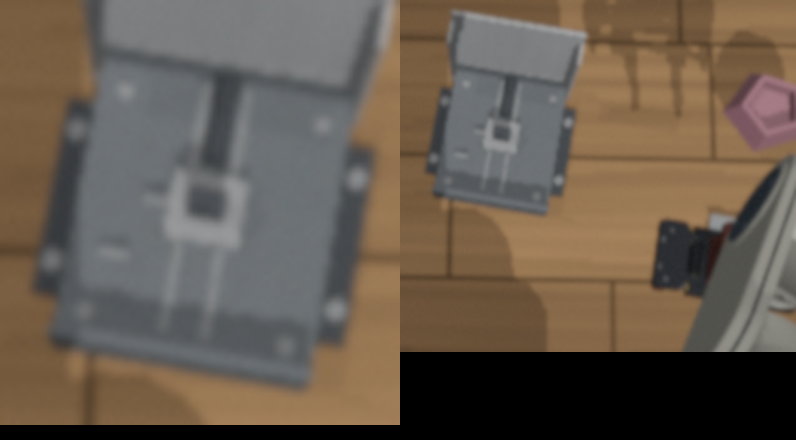

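The cover stands upright and the slide is exposed. In the 5x crop the post is at (206,202), the pointer end at (145,198) and the mark bar from (97,245) to (130,252). The tool is lying by the gripper.

Run:
```python
from h import *
g=lambda x,y,z:pt('top',285+(x+.5)/5-.5,150+(y+.5)/5-.5,z)
for n,a in dict(post=(206,200,.062),ptr=(146,198,.037),mark=(130,252,.037),markout=(97,245,.037)).items():
  q=g(*a); d=q[:2]-O; print(n,q.round(4),'unit',(d@ux*1e3).round(1),(d@uy*1e3).round(1))
```

```text
post [ 0.6013 -0.0185  0.062 ] unit -0.8 0.4
ptr [0.6075 0.0155 0.037 ] unit 0.2 34.9
mark [0.5757 0.0239 0.037 ] unit -32.4 38.5
markout [0.5794 0.0429 0.037 ] unit -31.6 57.8
```

Emit:
arm_command(twist=[[0, 0, 0], [0, 0, 0], [0, 0, 0], [0, 0, 0], [0, 0, 0], [0, 0, 0], [0, 0, 0], [0, 0, 0], [0, 0, 0], [0, 0, 0]], linear=[[0, -20, 0], [0, -35, 0], [0, -35, 0], [9, -35, 0], [10, -35, 0], [10, -35, 0], [10, -35, 0], [10, -24, 0], [10, 0, 0], [0, 0, 0]], grip=[50, 50, 50, 50, 50, 50, 50, 50, 50, 50])

```text
t: 15.4
eef_pos: [0.5147, -0.0085, 0.2066]
eef_rot: [[0.989, -0.15, 0.001], [-0.15, -0.989, -0.0], [0.001, 0.0, -1.0]]
ft_force: [-0.0, 0.6, -0.3]
finger_gap: 0.0498
finger_force: 0.0
```

Run:
```python
from h import *
go([.6013,-.0185,.043],-.151)
p,_=cap('wrist')
cv2.imwrite('pics/w3.png',cv2.resize(p[20:220,200:440],None,fx=3,fy=3,interpolation=cv2.INTER_CUBIC)[:,:,::-1])
```

```text
t 15.4 pos [ 0.5147 -0.0085  0.2066] mm [ 87.   -3.1 163.6] rot [ 0.0004 -0.0007  0.0005] gap 0.0498 F [-0.   0.6 -0.3]
```

View pics/w3.png

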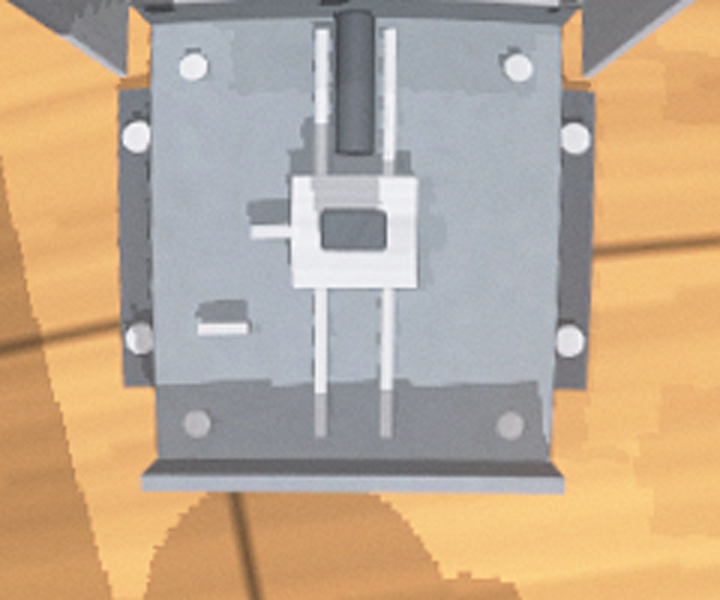

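The close view shows the post top centred at (353,229), the pointer end at (250,231), and the mark bar from (198,328) to (250,327).

Run:
```python
from h import *
g=lambda x,y,z:pt('wrist',200+(x+.5)/3-.5,20+(y+.5)/3-.5,z)
r=readout.sense();R=np.array(r['eef_rot'])
for n,a in dict(post=(353,229,.062),ptr=(250,231,.037),mark=(250,327.5,.037),markout=(198,327.5,.037)).items():
  q=g(*a); d=q[:2]-O; print(n,q.round(4),'unit',(d@ux*1e3).round(1),(d@uy*1e3).round(1),'tool',(R.T@(q-r['eef_pos'])*1e3).round(1))
```

```text
post [ 0.6036 -0.0162  0.062 ] unit 1.2 3.0 tool [ 90.1  -6.4 144.3]
ptr [0.6095 0.0199 0.037 ] unit 1.5 39.6 tool [ 90.5 -43.  169.3]
mark [0.5753 0.0256 0.037 ] unit -33.1 40.0 tool [ 55.9 -43.4 169.3]
markout [0.5786 0.0441 0.037 ] unit -32.7 58.9 tool [ 56.3 -62.3 169.3]
```

Run:
```python
from h import *
s=readout.sense();m=optics.camera_model('wrist');R=np.array(s['eef_rot'])
print('cam in tool',R.T@(-m['R'].T@m['t']-s['eef_pos'])*1e3,s['qpos'])
```

```text
cam in tool [  82.03618625   -1.77131989 -161.17778673] [-4.02179509e-02  2.82106401e-01  1.88724038e+00 -4.90480509e-04
  9.72686425e-01  1.68242128e+00]
```

Emit:
arm_command(twist=[[0, 0, -0.07], [0, 0, -0.143], [0, 0, -0.143], [0, 0, -0.143], [0, 0, -0.143], [0, 0, -0.143], [0, 0, -0.143], [0, 0, -0.143], [0, 0, -0.143], [0, 0, -0.143], [0, 0, -0.143], [0, 0, -0.143], [0, 0, -0.143], [0, 0, -0.143], [0, 0, -0.143], [0, 0, -0.143], [0, 0, -0.143], [0, 0, -0.143], [0, 0, -0.143], [0, 0, -0.143]], linear=[[0, 0, 0], [0, 0, 0], [0, 0, 0], [0, 0, 0], [0, 0, 0], [0, 0, 0], [0, 0, 0], [0, 0, 0], [0, 0, 0], [0, 0, 0], [0, 0, 0], [0, 0, 0], [0, 0, 0], [0, 0, 0], [0, 0, 0], [0, 0, 0], [0, 0, 0], [0, 0, 0], [0, 0, 0], [0, 0, 0]], grip=[50, 50, 50, 50, 50, 50, 50, 50, 50, 50, 50, 50, 50, 50, 50, 50, 50, 50, 50, 50])

```text
t: 17.45
eef_pos: [0.5125, -0.0095, 0.2065]
eef_rot: [[-0.877, 0.481, -0.001], [0.481, 0.877, -0.0], [0.001, -0.001, -1.0]]
ft_force: [-0.4, -0.7, 0.3]
finger_gap: 0.0503
finger_force: 0.0
```

Emit:
arm_command(twist=[[0, 0, -0.143], [0, 0, -0.143], [0, 0, -0.069], [0, 0, 0]], linear=[[0, 0, 0], [0, 0, 0], [0, 0, 0], [0, 0, 0]], grip=[50, 50, 50, 50])

```text
t: 17.85
eef_pos: [0.5127, -0.0093, 0.2065]
eef_rot: [[-0.988, 0.152, -0.001], [0.152, 0.988, -0.0], [0.001, -0.0, -1.0]]
ft_force: [0.1, 0.2, 0.7]
finger_gap: 0.0502
finger_force: 0.0
```

Run:
```python
from h import *
go([.6025,-.0173,.043],-.151+np.pi)
```

```text
t 17.85 pos [ 0.5127 -0.0093  0.2065] mm [-90.1   5.7 163.5] rot [-0.0003 -0.0006 -0.0012] gap 0.0502 F [0.1 0.2 0.7]
```

Emit:
arm_command(twist=[[0, 0, 0], [0, 0, 0], [0, 0, 0], [0, 0, 0], [0, 0, 0], [0, 0, 0], [0, 0, 0], [0, 0, 0], [0, 0, 0], [0, 0, 0], [0, 0, 0], [0, 0, 0]], linear=[[-20, 5.7, 0], [-30, 0, 0], [-30, 0, 0], [-10, 0, 0], [0, 0, 25], [0, 0, 30], [0, 0, 30], [0, 0, 25], [0, 0, 20], [0, 0, 15], [0, 0, 8], [0, 0, 0]], grip=[50, 50, 50, 50, 50, 50, 50, 50, 50, 50, 50, 50])

```text
t: 19.05
eef_pos: [0.6023, -0.0159, 0.0528]
eef_rot: [[-0.989, 0.151, -0.002], [0.151, 0.989, 0.0], [0.002, -0.0, -1.0]]
ft_force: [-0.2, 0.1, 0.4]
finger_gap: 0.0502
finger_force: 0.0
```

Run:
```python
from h import *
go([.6025,-.0173,.043],-.151+np.pi)
cap('side'); rep()
```

```text
t 19.05 pos [ 0.6023 -0.0159  0.0528] mm [-0.4 -1.3  9.8] rot [-0.0002 -0.0018 -0.0006] gap 0.0502 F [-0.2  0.1  0.4]
side 0.1 32 [0.071 0.081 0.082]
side 0.13 30 [0.062 0.082 0.083]
side 0.16 29 [0.065 0.082 0.084]
side 0.19 31 [0.078 0.082 0.084]
side 0.22 40 [0.056 0.082 0.084]
side 0.25 20 [0.035 0.084 0.087]
top 0.1 21 [0.059 0.077 0.078]
top 0.13 29 [0.066 0.078 0.079]
top 0.16 32 [0.059 0.078 0.079]
top 0.19 31 [0.067 0.078 0.08 ]
top 0.22 41 [0.057 0.078 0.079]
top 0.25 15 [0.078 0.08  0.082]
wrist 0.1 292 [0.059 0.079 0.08 ]
wrist 0.13 121 [0.054 0.072 0.08 ]
wrist 0.16 77 [0.053 0.061 0.069]
wrist 0.19 53 [0.054 0.057 0.061]
wrist 0.22 1 [0.053 0.053 0.053]
```

Cover still upright and no contact. Lower to 44 mm and close.

Emit:
arm_command(twist=[[0, 0, 0], [0, 0, 0], [0, 0, 0], [0, 0, 0], [0, 0, 0], [0, 0, 0], [0, 0, 0], [0, 0, 0], [0, 0, 0]], linear=[[0, -1, 6], [0, 0, 3], [0, 0, 0], [0, 0, 0], [0, 0, 0], [0, 0, 0], [0, 0, 0], [0, 0, 0], [0, 0, 0]], grip=[50, 50, 50, 0, 0, 0, 0, 0, 0])

```text
t: 20.0
eef_pos: [0.603, -0.0176, 0.0448]
eef_rot: [[-0.989, 0.15, 0.0], [0.15, 0.989, -0.001], [-0.0, -0.001, -1.0]]
ft_force: [-1.1, -6.4, 2.1]
finger_gap: 0.022
finger_force: 30.0
```

Emit:
arm_command(twist=[[0, 0, 0], [0, 0, 0], [0, 0, 0], [0, 0, 0], [0, 0, 0], [0, 0, 0], [0, 0, 0], [0, 0, 0], [0, 0, 0], [0, 0, 0], [0, 0, 0], [0, 0, 0]], linear=[[2, -0.5, 0], [4, -0.5, 0], [4, 0, 0], [4, 0, 0], [4, 0, 0], [4, 0, 0], [4, 0, 0], [3, 0, 0], [3, 0, 0], [1.5, 0, 0], [0, 0, 0], [0, 0, 0]], grip=[0, 0, 0, 0, 0, 0, 0, 0, 0, 0, 0, 0])

```text
t: 21.2
eef_pos: [0.5725, -0.0129, 0.0448]
eef_rot: [[-0.989, 0.15, 0.006], [0.15, 0.989, -0.0], [-0.006, 0.001, -1.0]]
ft_force: [8.9, -1.1, -8.3]
finger_gap: 0.0218
finger_force: 30.0
```

Run:
```python
from h import *
go([.603,-.0176,.0448],-.151+np.pi)
p,_=cap('top'); q,_=cap('side'); w,_=cap('wrist')
a=cv2.resize(p[150:235,285:365],None,fx=5,fy=5,interpolation=cv2.INTER_CUBIC)[:300]
b=cv2.resize(q[155:255,240:360],None,fx=3,fy=3,interpolation=cv2.INTER_CUBIC)
c=cv2.resize(w[180:400,120:520],None,fx=1.35,fy=1.35)
im=np.zeros((600,780,3),np.uint8); im[:300,:400]=a; im[:300,410:770]=b; im[302:302+297,:540]=c[:297]
cv2.imwrite('pics/m4.png',im[:,:,::-1])
```

```text
t 21.2 pos [ 0.5725 -0.0129  0.0448] mm [-30.8  -0.1   0.2] rot [ 0.0005  0.0055 -0.    ] gap 0.0218 F [ 8.9 -1.1 -8.3]
```

View pics/m4.png

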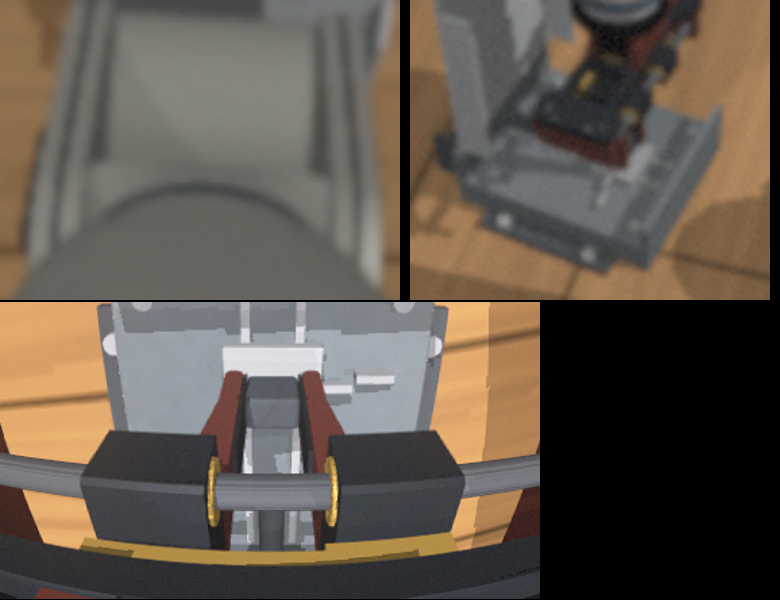

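The wrist view shows the post held. The pointer end is at about (350,387) and the mark's inner end at (357,378), so the pointer is slightly short of the mark.

Run:
```python
from h import *
g=lambda x,y,z:pt('wrist',120+(x+.5)/1.35-.5,180+(y-302+.5)/1.35-.5,z)
for n,a in dict(ptr=(345,387,.037),mark=(362,378,.037),mark2=(385,378,.037)).items():
  q=g(*a); d=q[:2]-O; print(n,q.round(4),'unit',(d@ux*1e3).round(1),(d@uy*1e3).round(1))
w=np.load('/tmp/wrist.npz')['p'][220:260,350:425]
cv2.imwrite('pics/c5.png',cv2.resize(w,None,fx=10,fy=10,interpolation=cv2.INTER_CUBIC)[:,:,::-1])
```

```text
ptr [0.5779 0.0215 0.037 ] unit -29.9 36.4
mark [0.5747 0.0296 0.037 ] unit -34.3 43.9
mark2 [0.5766 0.0403 0.037 ] unit -34.0 54.8
```

View pics/c5.png

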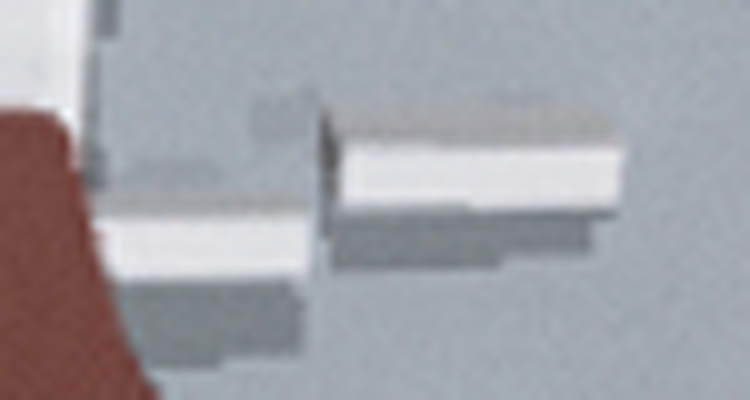

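The enlarged crop puts the pointer's top face at rows 212–278 and the mark's at 145–208. Each is 4 mm wide, so the pointer is 4.1 mm short.

Emit:
arm_command(twist=[[0, 0, 0], [0, 0, 0], [0, 0, 0], [0, 0, 0], [0, 0, 0]], linear=[[2, 0, 0], [2.2, 0, 0], [0, 0, 0], [0, 0, 0], [0, 0, 0]], grip=[0, 0, 0, 0, 0])

```text
t: 21.85
eef_pos: [0.5686, -0.0122, 0.0448]
eef_rot: [[-0.989, 0.15, 0.006], [0.15, 0.989, -0.0], [-0.006, 0.001, -1.0]]
ft_force: [7.8, -1.9, -8.3]
finger_gap: 0.0218
finger_force: 30.0
```

Run:
```python
from h import *
go([.603,-.0176,.0448],-.151+np.pi)
cap('wrist'); s=np.load('/tmp/wrist.npz')['p'].astype(int).min(2)
cap('side'); rep()
for c in (361,371,377,388,395,405): print(c,[r for r in range(222,262) if s[r,c]>205])
```

```text
t 21.85 pos [ 0.5686 -0.0122  0.0448] mm [-34.8  -0.1   0.2] rot [0.0006 0.0059 0.0001] gap 0.0218 F [ 7.8 -1.9 -8.3]
side 0.1 39 [0.059 0.081 0.083]
side 0.13 41 [0.058 0.081 0.083]
side 0.16 46 [0.059 0.081 0.083]
side 0.19 40 [0.071 0.082 0.083]
side 0.22 51 [0.063 0.082 0.083]
side 0.25 27 [0.081 0.083 0.086]
top 0.13 8 [0.073 0.078 0.08 ]
top 0.16 23 [0.077 0.078 0.079]
top 0.19 33 [0.076 0.078 0.079]
top 0.22 38 [0.06  0.078 0.079]
top 0.25 21 [0.078 0.08  0.082]
361 [242, 243, 244, 245, 246, 247]
371 [242, 243, 244, 245, 246]
377 [242, 243, 244, 245, 246]
388 [241, 242, 243, 244, 245]
395 [241, 242, 243, 244, 245]
405 [241, 242, 243, 244, 245]
```

The pointer and mark now line up within a pixel. Last, a check that the tool lies flat, then hand in.

Run:
```python
from h import *
cap('top'); s=np.load('/tmp/top.npz'); p,d=s['p'].astype(int),s['d']
Q=[]
for v in range(200,300):
  for u in range(390,480):
    q=pt('top',u,v,w=0)
    if d[v,u]>0 and q[2]>.006: Q.append(q)
Q=np.array(Q); print(len(Q),Q.min(0),Q.max(0),np.median(Q,0))
r=readout.sense(); print(r['finger_force'],r['finger_gap'],r['t'])
```

```text
1306 [ 0.33042004 -0.45951004  0.00602366] [ 0.57537354 -0.0565636   0.82932815] [ 0.36382284 -0.28379095  0.0215523 ]
29.993540346622467 0.021839480076394663 22.0
  return _methods._mean(a, axis=axis, dtype=dtype,
  ret = ret.dtype.type(ret / rcount)
```

```bash
python3 -c "
from rig import job
print(job.finish_job())"
```

```text
the job is handed in; nothing more can be done
None
```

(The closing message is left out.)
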